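Tighten a collet nut with an adjustable wrench

TASK

The adjustable wrench lies flat on the bench with its jaws standing wide around the brass nut of the ring holder. Roll the wrench's worm until the jaws just fit the nut, then turn the nut clockwise (seen from above) with the wrench until it comes up firm against its stop, without straining it, and leave the wrench lying on the nut with its jaws still fitting. Close the jaws only by their worm, press gently on it, do not touch the holder or the nut with the fingers, and leave everything else on the bench alone.

Things in the scene. Friction and masses are not known exactly. Their poses are not given: they have to be found in the camera images.
- wrench: Loose steel adjustable wrench, 0.4 kg, lying flat. Origin: on its underside, at the middle of its opening when that is 30 mm. x: handle to jaws, z up. Fixed jaw's inner face y = +15 mm; jaw tips x = +14, throat x = -19. Head 14 mm thick, 68 wide, back to x = -74; then the straight handle, 24 wide (y -8 to +16), 12 thick, to x = -253.
- grip (a point): Where to hold or push the handle: on its centre line, on its top face, 150 mm behind the wrench's origin (x = -150, y = +4, z = 12 mm in its frame; axes as the wrench). More than about 8 N of sideways push here strains the nut, and the jaw creeps open.
- worm: Dark ridged roller, 20 mm diameter, 20 long, axis along the wrench's y; origin at its middle (wrench x -48, y -8.5, z 10.5 mm). Drag closed fingers over its top: from handle towards jaws closes, 0.8 mm per 10 mm of drag; back opens. Takes 6 N of drag, so 8 to 14 N of press; once the jaws are home drag rises and fingers slip. Stays where left.
- worm_top (a point): Highest point of the worm, at the middle of its length, 20.5 mm above the wrench's underside and 6.5 mm proud of the head; axes as the wrench (fixed to the wrench, does not roll).
- jaw: The sliding jaw, lighter metal, 32 x 16 x 14 mm, moved along the wrench's y by the worm; axes as the wrench. Rolling on hard once it is home strains the nut.
- jaw_face (a point): Middle of the sliding jaw's inner face. In the wrench's frame its y is -15 mm when the opening is 30 mm (just fitting the nut), more negative when wider; starts between about -18.5 and -21.5 mm.
- holder: Ring holder fixed to the bench: a flat steel rose 92 mm across, flush with the bench, and on its axis the nut, and above that a steel mandrel with a gold ring, top 58 mm above the bench. Origin on the axis at bench level.
- nut (a joint): Angle of the nut (rad), growing as it turns clockwise seen from above. Starts between 0 and 0.2; its hard stop is not marked: it comes up 0.5 to 1.1 rad further on and must be felt. Turning takes 0.3 N m all the way (2 to 3 N at the wrench's grip), then it is suddenly firm.
- nut_top (a point): On the nut's axis, 24 mm above the bench. Brass hexagon nut, 30 mm across flats, 34.6 mm across corners, 24 mm tall from the bench, with a white stripe on one corner. At the start its flats lie within about 8 degrees of the jaws' faces.
- pliers_red: Red pliers. A bystander.
- pliers_blue: Blue and green pliers. A bystander.
- ring_gauge: Gold ring, 32 mm across, 10 mm high. A bystander.
- spare_nut: Loose steel nut, 24 mm. A bystander.
- ingot_die: Dark steel cylinder, 44 mm across, 30 mm high. A bystander.
- hammer: Hammer. A bystander.
- spool: Gold spool, 48 mm across, 32 mm high. A bystander.
- oil: Small amber bottle, 85 mm high. A bystander.

How it is judged:
On the way, in this order (a step that is already met when the one before it is completed fails the run):
1. the jaws fit the nut (opening under 31.5 mm) and the nut has not yet reached its stop (y of jaw_face in the frame of wrench above -0.0165 m and horizontal distance between wrench and holder below 0.008 m and value of joint nut below 0.5 rad), for 0.2 s.
2. the nut is turned to its firm stop by the wrench (y of jaw_face in the frame of wrench above -0.0165 m and horizontal distance between wrench and holder below 0.008 m and value of joint nut above 0.8 rad), for 0.2 s.
At the end, for the whole second after the job is handed in: The nut is at its stop (within 0.05 rad), and the wrench lies at rest flat on the bench, its jaws around the nut (origin within 8 mm of its axis), opening under 31.5 mm (all of step 2 and height (world z) of wrench below 0.005 m and angle between wrench's own z axis and vertical below 0.06 rad and linear speed of wrench below 0.01 m/s); the robot touches nothing.
It fails at once if the worm is pressed with more than 25 N (contact force between the fingers and worm above 25 N).
It fails at once if the sliding jaw is pushed by the fingers with more than 12 N instead of by its worm (contact force between the fingers and jaw above 12 N).
It fails at once if the robot touches the holder or its nut with more than 3 N (contact force between any of the fingers, the arm and holder above 3 N).
It fails at once if the nut is strained: more than 180 N squeeze between wrench and nut (contact force between wrench and holder above 180 N).
It fails at once if a bystander is moved by more than 20 mm (distance of any of pliers_red, pliers_blue, ring_gauge, spare_nut, ingot_die, hammer, spool, oil from where it was at the start of the episode above 0.02 m).
It also fails if it takes over 67 s, if anything falls off the work surface, if the arm or the gripper's body presses on something with over 40 N, if the wrist force passes 120 N, or if a joint passes its speed limit or range.

ROBOT

A 7-joint arm with a two-finger parallel gripper is mounted at the origin on the work surface. World frame = base frame: x ahead of the robot, y to its left, z up, the work surface at z = 0. Lengths are in m, angles in rad, forces in N, time in s.
With the tool pointing down it reaches from about 0.4 to 0.75 m from the base axis. Payload 19.5 kg.
Tool frame: the origin (TCP) lies between the finger pads; the fingertips stand robot.tip_extent ahead of it and the grasp point (between the pads) lies 5 mm behind it (robot.tip_extent is the distance from the TCP to the fingertips, in m); z points along the fingers, y is the line along which they close (so a half turn about z gives the same grasp; the last joint's range is limited). The gripper opens to 85 mm and grips with 20 to 120 N. Pads are 22 mm wide; open, the fingers measure 114 mm over their backs; the gripper's body (76 mm by 85 mm) begins 54 mm behind the grasp point. The pads swing forward as they close: fully open they stand 13 mm farther back than shut.
Start: joints at [-1.192, 0.707, -0.028, 1.485, 0.022, 0.951, -0.075], TCP at [0.235, 0.525, 0.245] pointing down, gripper open.
Joint ranges: [-2.71, 2.71], [-0.32, 2.16], [-1.57, 1.52], [0, 2.45], [-1.46, 4.6], [0, 2.02], [-2.83, 2.83]. Speed limits (rad/s): [1.89, 1.89, 2.57, 2.57, 3.01, 3.01, 3.01].

INTERFACE

Orientations are given as a rotation vector (axis times angle).
In Python, from cell import robot gives the robot as it stands.
- The arm moves only by the tool jog_arm, never from a script. Its argument "steps" is text: rows parted by semicolons, each of 4 numbers parted by spaces: the shift along the world's x, y, z in cm, then the turn about the world's z in rad. A call has 1 to 20 rows; each row is the pose to reach, as a shift and turn from the pose commanded when the call began; what a row does not reach only later rows make up. A row lasts 1/8 s, in which the tool goes at most 62.5 mm and 10.7 degrees, less where a joint would pass 70% of its speed; a pose out of reach is approached as far as the arm can. A call with a gripper value outside its range is refused whole. "jaw" is the gripper command: -1 is fully open, 1 is shut, values between are in proportion, set as the call begins (left out, the last holds). The fingers move at their own pace and stop on an object; "force" is the grip in N (left out, the last holds). Time passes only in rows, so rows that repeat a pose let the fingers close. It gives the time, the measured TCP pose, the force, the opening and the grip force at its end, in the units of the state.
- robot.get_state(): the state, without advancing time (a new reading comes with each control period).
- robot.grab_frame(name): name is "scene" or "top" or "wrist"; returns a dict with "pixels" (384x512x3 uint8, red, green, blue), "z_map" (384x512 float32, m along the optical axis (not along the pixel's ray), 0 where there is no reading), "fx", "fy", "cx", "cy" (pixels), "extrinsics" (4x4, takes a point from camera to world coordinates). Camera axes: x right, y down, z forward; pixel columns grow to the right and rows downward; lengths in m; the calibration is good to about 2 mm. A picture is of the moment at which its call begins.
- robot.finish_job(): hands the job in; it is judged then, once.
The state is a dict: "clock": time; "joint_positions": joint angles; "joint_vel": joint speeds; "tau": joint torques, N m; "ee_pos": TCP position; "orientation": TCP orientation; "wrist_force": force on the tool from outside, world axes, zero at the start; "torque": the same for the moment, N m; "gripper_width": finger opening in m; "gripper_force": force on a finger pad.
Only numpy, scipy, OpenCV 4.12 (cv2) and the standard library are available. Lean on these libraries where they do the work, as an engineer would, in place of code of your own. Each camera call takes 0.05 s, during which the arm holds its last target. There are 200 camera calls.

## Working session

There is one attempt and no reset: what is moved stays moved. The work goes in short steps, Python scripts to look and compute and a tool call to move; the robot and the scene stay as the last step left them, time stands still between calls to the robot, and variables do not carry over. Pictures are saved under pics/ and viewed, at most 10 in all, crops included, and the job is handed in when it is done.

Besides the shell and the picture viewer there is one more tool, called after ">>>" by a JSON object that holds its "name" and its "arguments". jog_arm: Moves the arm, as the interface text tells. Its arguments: {"type":"object","properties":{"steps":{"type":"string"},"jaw":{"type":"number"},"force":{"type":"number"}},"required":["steps"]}

```bash
mkdir -p pics; ls; cat > h.py <<'E'
import numpy as np, cv2
from cell import robot
def grab(n):
    f=robot.grab_frame(n); np.savez(f'pics/{n}.npz',**{k:np.asarray(v) for k,v in f.items()}); return f
def save(f,name,crop=None,s=1):
    p=f['pixels'][...,::-1]
    if crop: p=p[crop[1]:crop[3],crop[0]:crop[2]]
    cv2.imwrite('pics/'+name,cv2.resize(p,None,fx=s,fy=s,interpolation=cv2.INTER_CUBIC))
def ray(f,u,v,z):
    "world point of pixel (u,v) on plane height z"
    E=f['extrinsics'];d=E[:3,:3]@np.array([(u-f['cx'])/f['fx'],(v-f['cy'])/f['fy'],1]);o=E[:3,3]
    return o+d*(z-o[2])/d[2]
def proj(f,P):
    q=np.linalg.inv(f['extrinsics'])@np.append(P,1); return f['fx']*q[0]/q[2]+f['cx'],f['fy']*q[1]/q[2]+f['cy']
E
python3 - <<'E'
from h import *
s=robot.get_state();print(s,robot.tip_extent)
f=grab('top');save(f,'top1.png',s=1.5);print(f['extrinsics'],f['fx'])
E
```

```text
pics
{'clock': 0.0, 'joint_positions': array([-1.19171513,  0.70706255, -0.02760452,  1.4850028 ,  0.02202757,
        0.95088363, -0.07546309]), 'joint_vel': array([-1.36361813e-03, -1.09180774e-03, -4.31304952e-05, -2.46003028e-04,
       -1.56625926e-03,  4.33679450e-04, -1.59137462e-03]), 'tau': array([ 2.32069333e-04, -8.83229685e+01,  1.23467367e+00, -2.36160082e+01,
        1.68582564e-02,  6.71525035e-03, -2.47854354e-05]), 'ee_pos': array([0.23478441, 0.52461475, 0.2448499 ]), 'orientation': array([-6.55996229e-01, -3.07217879e+00,  1.63580606e-03]), 'wrist_force': array([-0.24083382, -0.29719764, -0.30521512]), 'torque': array([ 0.00766956, -0.03175919,  0.00257953]), 'gripper_force': 0.0, 'gripper_width': 0.08556807004696389} 0.014
[[ 2.10864689e-03 -9.96964894e-01  7.78238693e-02  4.85160097e-01]
 [-9.99997755e-01 -2.11849750e-03 -4.40158262e-05  2.09955459e-02]
 [ 2.08751906e-04 -7.78236018e-02 -9.96967123e-01  1.22808524e+00]
 [ 0.00000000e+00  0.00000000e+00  0.00000000e+00  1.00000000e+00]] 402.5758420260551
```

View pics/top1.png

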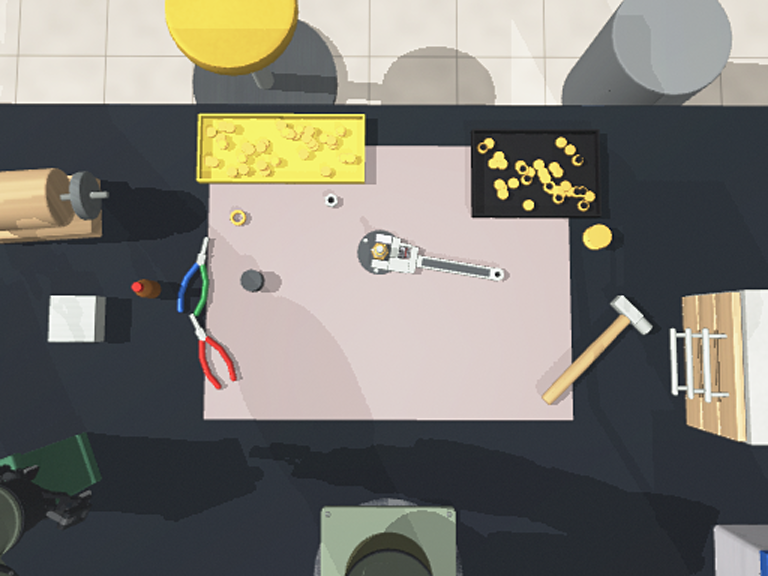

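```bash
python3 - <<'E'
from h import *
f=robot.grab_frame('top');save(f,'top2.png',(230,145,346,195),6.8)
E
```

```text
(no output)
```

View pics/top2.png

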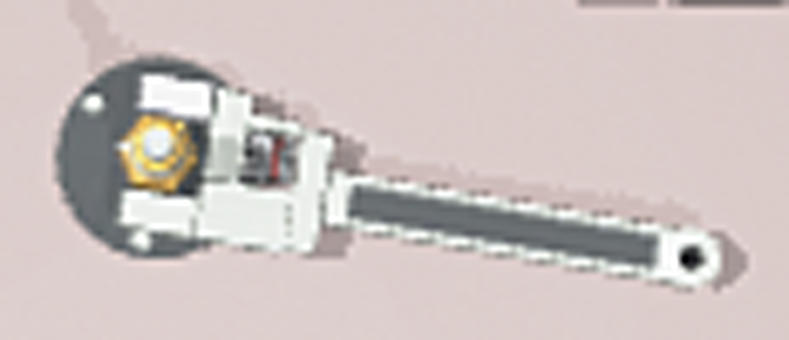

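```bash
python3 - <<'E'
from h import *
f=dict(np.load('pics/top.npz'))
c=lambda u,v,z:ray(f,230+u/6.8-.5+.07,145+v/6.8-.5+.07,z)
print('rose',c(158,156,0),'mandrel',c(157,140,.05))
a=c(345,200,.012);b=c(660,256,.012);h=c(691,257,.012);print(a,b,h,'worm',c(270,157,.0205))
for p in(b,h):d=(a-p)[:2];print(np.degrees(np.arctan2(d[1],d[0])))
E
```

```text
rose [0.63980987 0.01970097 0.        ] mandrel [0.64049483 0.02020126 0.05      ]
[ 0.61869021 -0.06385533  0.012     ] [ 0.59387736 -0.20425696  0.012     ] [ 0.59345905 -0.21807689  0.012     ] worm [ 0.63688744 -0.03001752  0.0205    ]
79.97773641845883
80.70853646234072
```

>>> {"name": "jog_arm", "arguments": {"steps": "20 -27 -2 0.12;40.2 -55.5 -5 0.24;40.2 -55.5 -5 0.24;40.2 -55.5 -5 0.24;40.2 -55.5 -5 0.24;40.2 -55.5 -5 0.24;40.2 -55.5 -5 0.24;40.2 -55.5 -5 0.24;40.2 -55.5 -5 0.24;40.2 -55.5 -5 0.24;40.2 -55.5 -5 0.24;40.2 -55.5 -5 0.24;40.2 -55.5 -5 0.24;40.2 -55.5 -5 0.24;40.2 -55.5 -5 0.24;40.2 -55.5 -5 0.24", "jaw": 1, "force": 30}}

```text
clock: 2.1
ee_pos: [0.6368, -0.0298, 0.1955]
orientation: [0.283, 3.129, -0.0]
wrist_force: [-0.4, -0.9, -0.7]
gripper_width: 0.0001
gripper_force: 0.0
```

```bash
python3 - <<'E'
from h import *
f=grab('wrist');save(f,'w1.png',s=1.5);print(f['extrinsics'],f['fx'])
s=robot.get_state();print(s['clock'],s['ee_pos'],s['orientation'],s['wrist_force'],s['joint_positions'])
E
```

```text
[[ 0.17924233  0.94350327  0.27870013  0.56511692]
 [ 0.9838044  -0.17159827 -0.0517971  -0.01714224]
 [-0.00104628  0.28347065 -0.95898034  0.32513322]
 [ 0.          0.          0.          1.        ]] 310.4174698872214
2.15 [ 0.63682405 -0.02990028  0.19543087] [ 2.83031182e-01  3.12868835e+00 -1.64004658e-04] [-0.1211175   0.45788714 -0.640749  ] [ 0.09095029  0.86635668 -0.21509164  1.29395611  0.19446932  1.00136528
  1.23498502]
```

View pics/w1.png

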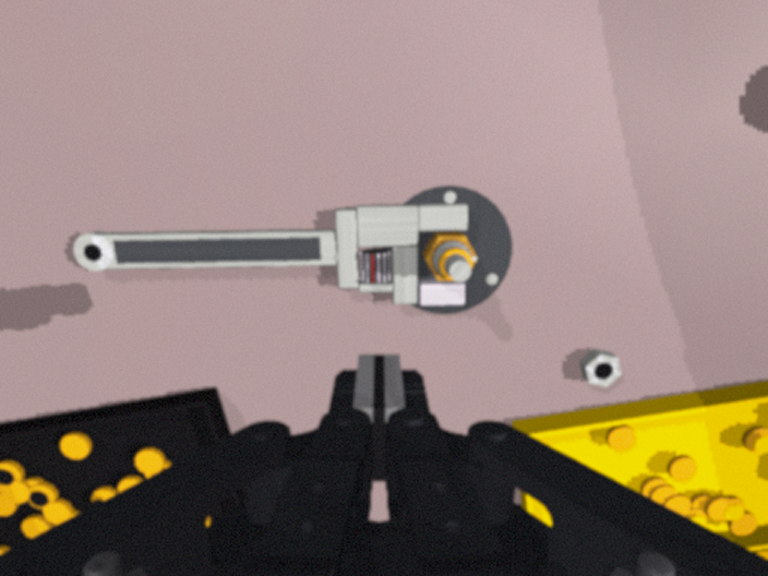

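```bash
python3 - <<'E'
from h import *
f=dict(np.load('pics/wrist.npz'))
save(f,'w2.png',(210,115,350,215),5.7)
c=lambda u,v,z:ray(f,u/1.5-.17,v/1.5-.17,z).round(4)
print('rose',c(448,249.5,0));print('handle c',c(330,248.5,.012),c(120,249.5,.012));print('fix',c(467,230,.014),c(420,231,.014),'slid',c(465,283,.014),c(420,283,.014),'worm',c(376,267,.0205))
z=f['z_map'];print(z[235:290:8,225:290:4].round(3))
E
```

```text
rose [0.6358 0.0195 0.    ]
handle c [ 0.6181 -0.0608  0.012 ] [ 0.5931 -0.2019  0.012 ]
fix [0.6219 0.0323 0.014 ] [0.6169 0.0012 0.014 ] slid [0.6581 0.0263 0.014 ] [ 0.6526 -0.0043  0.014 ] worm [ 0.6345 -0.0319  0.0205]
[[0.349 0.35  0.348 0.35  0.349 0.351 0.35  0.35  0.351 0.351 0.35  0.349
  0.351 0.35  0.35  0.35  0.348]
 [0.353 0.353 0.354 0.353 0.143 0.143 0.143 0.142 0.143 0.    0.143 0.352
  0.354 0.351 0.354 0.353 0.353]
 [0.144 0.144 0.144 0.144 0.134 0.136 0.135 0.135 0.135 0.136 0.135 0.143
  0.144 0.144 0.145 0.355 0.353]
 [0.136 0.136 0.136 0.129 0.128 0.128 0.129 0.129 0.127 0.128 0.129 0.137
  0.137 0.136 0.137 0.359 0.359]
 [0.13  0.13  0.129 0.121 0.122 0.122 0.121 0.121 0.121 0.123 0.122 0.123
  0.129 0.131 0.129 0.131 0.36 ]
 [0.111 0.112 0.    0.115 0.115 0.119 0.118 0.118 0.118 0.119 0.114 0.111
  0.112 0.111 0.11  0.114 0.364]
 [0.109 0.107 0.109 0.108 0.109 0.109 0.12  0.118 0.119 0.11  0.11  0.11
  0.109 0.109 0.109 0.109 0.108]]
```

View pics/w2.png

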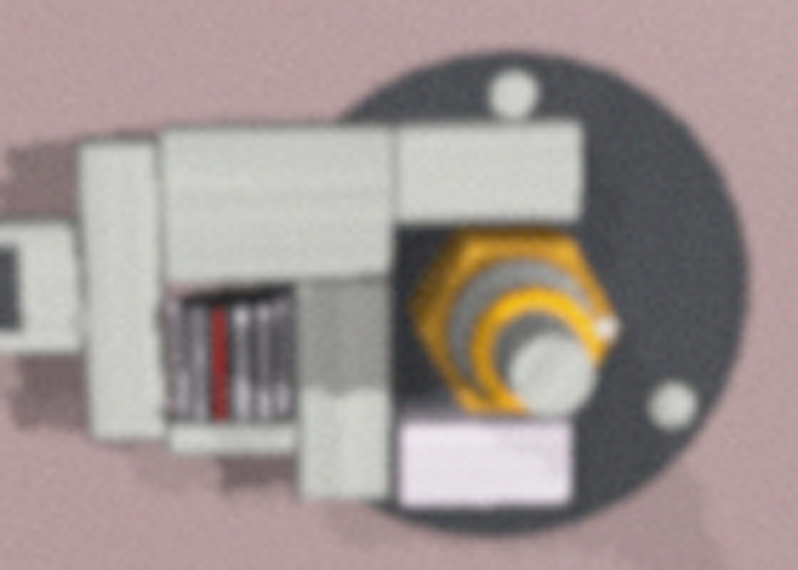

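>>> {"name": "jog_arm", "arguments": {"steps": "-0.3 -1 -4 0.18;-0.3 -1 -8 0.36;-0.3 -1 -8 0.54;-0.3 -1 -8 0.72;-0.3 -1 -8 0.9;-0.3 -1 -8 1.08;-0.3 -1 -8 1.26;-0.3 -1 -9 1.44;-0.3 -1 -12 1.57;-0.3 -1 -15 1.57;-0.3 -1 -15.4 1.57;-0.3 -1 -15.6 1.57;-0.3 -1 -15.7 1.57;-0.3 -1 -15.8 1.57;-0.3 -1 -15.8 1.57"}}

```text
clock: 4.03
ee_pos: [0.634, -0.0402, 0.0376]
orientation: [-2.011, 2.414, -0.001]
wrist_force: [0.1, 0.4, -0.4]
gripper_width: 0.0001
gripper_force: 0.0
```

>>> {"name": "jog_arm", "arguments": {"steps": "0 0 -0.1 0;0 0 -0.2 0;0 0 -0.2 0"}}

```text
clock: 4.4
ee_pos: [0.6338, -0.0402, 0.0352]
orientation: [2.011, -2.414, 0.0]
wrist_force: [0.4, 0.2, -0.3]
gripper_width: -0.0003
gripper_force: 0.0
```

>>> {"name": "jog_arm", "arguments": {"steps": "0 0 -0.05 0;0 0 -0.1 0;0 0 -0.1 0"}}

```text
clock: 4.78
ee_pos: [0.6339, -0.0402, 0.0345]
orientation: [-2.011, 2.414, -0.0]
wrist_force: [-1.6, 0.6, 4.5]
gripper_width: 0.0001
gripper_force: 2.0
```

>>> {"name": "jog_arm", "arguments": {"steps": "0 0 -0.05 0;0 0 -0.05 0"}}

```text
clock: 5.03
ee_pos: [0.634, -0.0402, 0.0342]
orientation: [-2.011, 2.414, -0.001]
wrist_force: [-2.8, -0.4, 9.8]
gripper_width: 0.0001
gripper_force: 5.0
```

>>> {"name": "jog_arm", "arguments": {"steps": "0.03 0.2 -0.01 0;0.07 0.4 -0.01 0;0.1 0.6 -0.01 0;0.14 0.8 -0.01 0"}}

```text
clock: 5.52
ee_pos: [0.6352, -0.0334, 0.0343]
orientation: [2.009, -2.413, 0.002]
wrist_force: [-5.2, -5.7, 14.3]
gripper_width: -0.0001
gripper_force: 7.4
```

>>> {"name": "jog_arm", "arguments": {"steps": "0.03 0.2 0 0;0.07 0.4 0 0;0.1 0.6 0 0;0.14 0.8 0 0;0.17 1 0 0"}}

```text
clock: 6.15
ee_pos: [0.6368, -0.0232, 0.0341]
orientation: [2.009, -2.413, 0.002]
wrist_force: [-3.9, -4.5, 9.4]
gripper_width: 0.0001
gripper_force: 4.4
```

>>> {"name": "jog_arm", "arguments": {"steps": "0 0 0.5 0;-0.15 -0.9 0.6 0;-0.31 -1.75 0.5 0;-0.31 -1.75 0.15 0;-0.31 -1.75 0.05 0;-0.31 -1.75 0 0;-0.31 -1.75 0 0"}}

```text
clock: 7.02
ee_pos: [0.6339, -0.0405, 0.0341]
orientation: [2.01, -2.413, 0.002]
wrist_force: [-3.9, -6.2, 12.9]
gripper_width: 0.0
gripper_force: 6.7
```

>>> {"name": "jog_arm", "arguments": {"steps": "0.03 0.2 0 0;0.07 0.4 0 0;0.1 0.6 0 0;0.14 0.8 0 0;0.17 1 0 0"}}

```text
clock: 7.65
ee_pos: [0.6356, -0.0305, 0.0342]
orientation: [2.01, -2.414, 0.002]
wrist_force: [-4.4, -6.8, 16.1]
gripper_width: -0.0
gripper_force: 8.0
```

>>> {"name": "jog_arm", "arguments": {"steps": "0.03 0.2 0 0;0.07 0.4 0 0;0.1 0.6 0 0;0.14 0.8 0 0"}}

```text
clock: 8.15
ee_pos: [0.6369, -0.0222, 0.034]
orientation: [2.01, -2.413, 0.002]
wrist_force: [-2.5, -4.2, 7.3]
gripper_width: 0.0
gripper_force: 3.4
```

>>> {"name": "jog_arm", "arguments": {"steps": "0 0 0.5 0;0 0 2 0;-0.31 -1.75 5 0;-0.31 -1.75 8 0;-0.31 -1.75 10 0;-0.31 -1.75 10 0"}}

```text
clock: 8.9
ee_pos: [0.6344, -0.0389, 0.1351]
orientation: [-2.01, 2.412, -0.002]
wrist_force: [0.0, -0.6, 0.0]
gripper_width: 0.0001
gripper_force: 0.0
```

```bash
python3 - <<'E'
from h import *
f=grab('wrist');save(f,'w3.png',s=1.5)
E
```

```text
(no output)
```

View pics/w3.png

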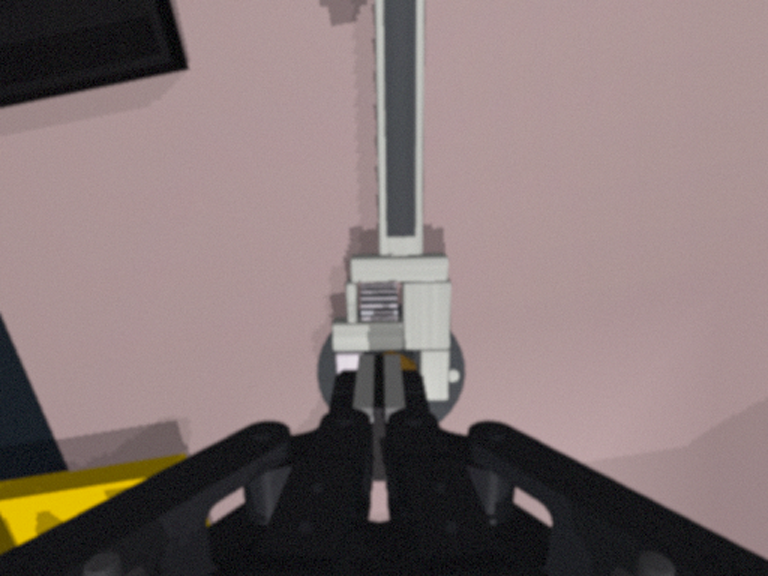

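```bash
python3 - <<'E'
from h import *
f=dict(np.load('pics/wrist.npz'))
c=lambda u,v,z:ray(f,u/1.5-.17,v/1.5-.17,z).round(4)
print('fix',c(421,365,.014),'slid',c(358,362,.014),'headfix-side',c(450,300,.014),'slid out',c(336,362,.014),'worm',c(379,302,.0205),'handle',c(400,240,.012),c(400,20,.012))
E
```

```text
fix [0.6175 0.0096 0.014 ] slid [0.6536 0.0011 0.014 ] headfix-side [ 0.5952 -0.0269  0.014 ] slid out [ 0.6663 -0.0012  0.014 ] worm [ 0.6344 -0.035   0.0205] handle [ 0.6172 -0.0652  0.012 ] [ 0.5993 -0.1707  0.012 ]
```

>>> {"name": "jog_arm", "arguments": {"steps": "-0.03 -0.2 -5 0;-0.03 -0.2 -9 0;-0.03 -0.2 -9.7 0;-0.03 -0.2 -9.9 0;-0.03 -0.2 -9.98 0;-0.03 -0.2 -9.98 0"}}

```text
clock: 9.7
ee_pos: [0.634, -0.0412, 0.0346]
orientation: [-2.01, 2.413, -0.001]
wrist_force: [0.4, -0.5, -0.0]
gripper_width: -0.0001
gripper_force: 0.0
```

>>> {"name": "jog_arm", "arguments": {"steps": "0.03 0.2 0 0;0.07 0.4 0 0;0.1 0.6 0 0;0.14 0.8 0 0;0.17 1 0 0"}}

```text
clock: 10.32
ee_pos: [0.6354, -0.0321, 0.0344]
orientation: [2.01, -2.414, 0.003]
wrist_force: [-2.5, -6.8, 6.4]
gripper_width: -0.0001
gripper_force: 3.6
```

>>> {"name": "jog_arm", "arguments": {"steps": "0.03 0.2 0 0;0.07 0.4 0 0;0.1 0.6 0 0;0.14 0.8 0 0"}}

```text
clock: 10.82
ee_pos: [0.6368, -0.0242, 0.0344]
orientation: [2.009, -2.414, 0.003]
wrist_force: [-2.8, -6.7, 8.0]
gripper_width: -0.0
gripper_force: 3.8
```

>>> {"name": "jog_arm", "arguments": {"steps": "0 0 0.5 0;-0.15 -0.9 0.6 0;-0.31 -1.8 0.5 0;-0.31 -1.8 0.1 0;-0.31 -1.8 0 0;-0.31 -1.8 -0.05 0;-0.31 -1.8 -0.05 0"}}

```text
clock: 11.7
ee_pos: [0.6336, -0.0409, 0.0333]
orientation: [-2.011, 2.413, 0.0]
wrist_force: [0.5, -0.1, 0.9]
gripper_width: -0.0005
gripper_force: 0.0
```

>>> {"name": "jog_arm", "arguments": {"steps": "0.03 0.2 0 0;0.07 0.4 0 0;0.1 0.6 0 0;0.14 0.8 0 0;0.17 1 0 0"}}

```text
clock: 12.32
ee_pos: [0.6353, -0.0321, 0.0342]
orientation: [2.009, -2.414, 0.002]
wrist_force: [-6.6, -6.6, 15.7]
gripper_width: 0.0
gripper_force: 8.0
```

>>> {"name": "jog_arm", "arguments": {"steps": "0.03 0.2 0 0;0.07 0.4 0 0;0.1 0.6 0 0;0.14 0.8 0 0"}}

```text
clock: 12.82
ee_pos: [0.6366, -0.024, 0.0342]
orientation: [2.009, -2.413, 0.002]
wrist_force: [-6.9, -6.3, 17.2]
gripper_width: -0.0
gripper_force: 8.2
```

>>> {"name": "jog_arm", "arguments": {"steps": "0 0 0.5 0;-0.12 -0.7 0.6 0;-0.24 -1.4 0.5 0;-0.24 -1.4 0.15 0;-0.24 -1.4 0.08 0;-0.24 -1.4 0.04 0;-0.24 -1.4 0.04 0"}}

```text
clock: 13.7
ee_pos: [0.6343, -0.0378, 0.0339]
orientation: [2.01, -2.413, 0.002]
wrist_force: [-2.0, -5.0, 7.1]
gripper_width: -0.0002
gripper_force: 4.0
```

>>> {"name": "jog_arm", "arguments": {"steps": "0.03 0.2 0 0;0.07 0.4 0 0;0.1 0.6 0 0;0.14 0.8 0 0"}}

```text
clock: 14.2
ee_pos: [0.6358, -0.0301, 0.0343]
orientation: [2.01, -2.414, 0.003]
wrist_force: [-2.6, -6.6, 13.2]
gripper_width: 0.0001
gripper_force: 6.5
```

>>> {"name": "jog_arm", "arguments": {"steps": "0.03 0.2 0 0;0.07 0.4 0 0;0.1 0.6 0 0;0.14 0.8 0 0"}}

```text
clock: 14.7
ee_pos: [0.6375, -0.0222, 0.0343]
orientation: [2.01, -2.414, 0.003]
wrist_force: [-1.0, -8.0, 12.1]
gripper_width: -0.0002
gripper_force: 5.8
```

>>> {"name": "jog_arm", "arguments": {"steps": "0 0 0.5 0;0.2 -1.75 2 0;0.3 -2.5 5 0;0.3 -3 8 0;0.3 -4 10 0;0.3 -5 10 0;0.3 -5 10 0"}}

```text
clock: 15.58
ee_pos: [0.6397, -0.0718, 0.1329]
orientation: [2.009, -2.414, -0.001]
wrist_force: [-0.3, -0.8, -0.6]
gripper_width: -0.0001
gripper_force: 0.0
```

```bash
python3 - <<'E'
from h import *
f=grab('wrist');save(f,'w4.png',s=1.5)
E
```

```text
(no output)
```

View pics/w4.png

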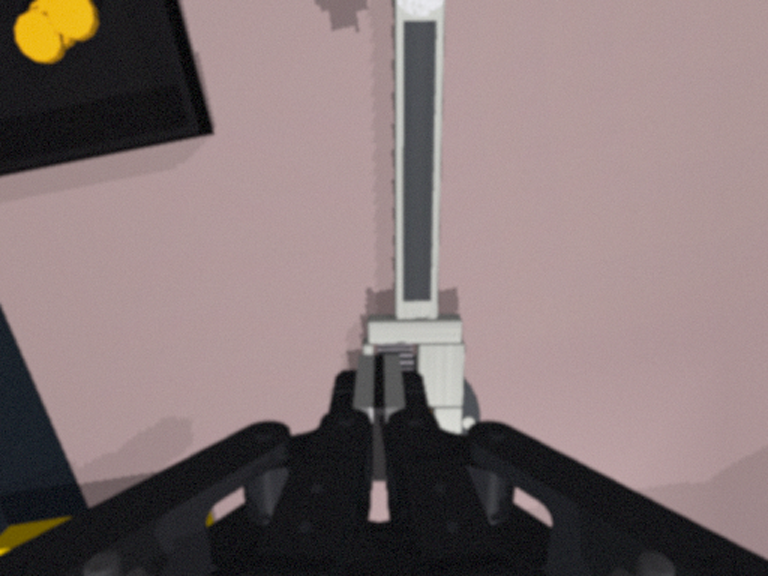

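>>> {"name": "jog_arm", "arguments": {"steps": "0 5 1 0;0 10 1 0;0 10 1 0;0 10 1 0"}}

```text
clock: 16.12
ee_pos: [0.6399, 0.0288, 0.1431]
orientation: [2.011, -2.413, -0.0]
wrist_force: [0.4, 0.2, 0.4]
gripper_width: 0.0
gripper_force: 0.0
```

```bash
python3 - <<'E'
from h import *
f=grab('wrist');save(f,'w5.png',(190,60,350,180),5)
E
```

```text
(no output)
```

View pics/w5.png

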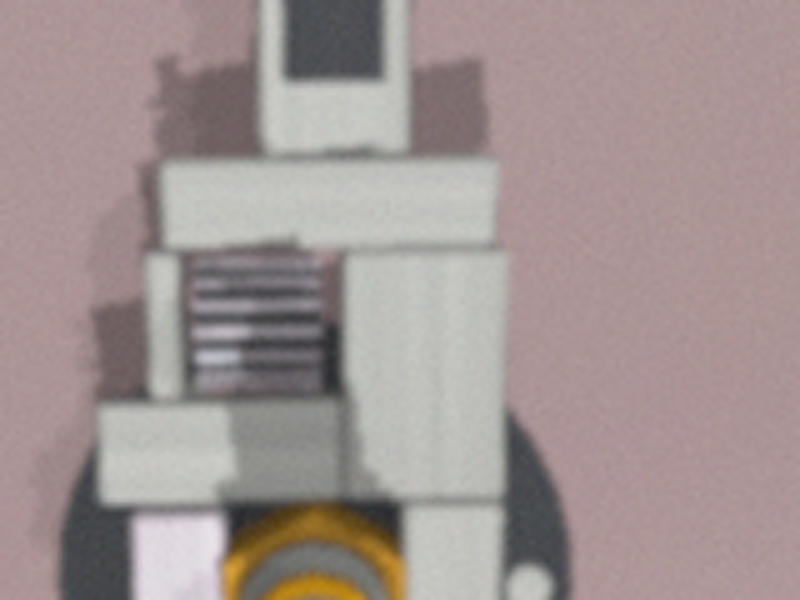

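```bash
python3 - <<'E'
from h import *
f=dict(np.load('pics/wrist.npz'))
c=lambda u,v,z:ray(f,190+(u+.5)/5-.5,60+(v+.5)/5-.5,z)
F=c(404,560,.014);F0=c(403,505,.014);H=c(505,280,.014);H1=c(505,490,.014);t=H1-H
print('ang',np.degrees(np.arctan2(t[1],t[0])));n=np.array([np.sin(np.radians(80)),-np.cos(np.radians(80)),0])
S=c(227,560,.014);O=c(131,560,.014);print('open',(S-F)@n,'jawwidth',(O-S)@n,'head fix side',(F-H)@n)
print('worm',c(257,320,.0205),'handleaxis',c(335,130,.012),c(337,20,.012),'nut flats',(c(226,590,.024)-c(405,590,.024))@n)
E
```

```text
ang 81.61409894600737
open 0.030065812322704426 jawwidth 0.016304533665074554 head fix side 0.015860292473881047
worm [ 0.63733711 -0.02994405  0.0205    ] handleaxis [ 0.61995725 -0.05614608  0.012     ] [ 0.61680312 -0.07199084  0.012     ] nut flats 0.02939391344514907
```

>>> {"name": "jog_arm", "arguments": {"steps": "0.8 -5.3 0 0;1.7 -10.6 0 0;1.7 -10.6 -5 0;1.7 -10.6 -9 0;1.7 -10.6 -11.5 0;1.7 -10.6 -12.4 0;1.7 -10.6 -12.4 0"}}

```text
clock: 17.05
ee_pos: [0.657, -0.0776, 0.0199]
orientation: [2.01, -2.414, -0.0]
wrist_force: [0.2, -0.8, 0.4]
gripper_width: 0.0003
gripper_force: 0.0
```

>>> {"name": "jog_arm", "arguments": {"steps": "-0.3 0.05 0 0;-0.6 0.1 0 0;-0.9 0.16 0 0;-1.1 0.19 0 0;-1.1 0.19 0 0"}}

```text
clock: 17.68
ee_pos: [0.646, -0.0753, 0.0199]
orientation: [-2.011, 2.414, -0.0]
wrist_force: [-0.2, 0.1, 0.6]
gripper_width: 0.0001
gripper_force: 0.0
```

>>> {"name": "jog_arm", "arguments": {"steps": "-0.2 0.03 0 0;-0.4 0.07 0 0;-0.4 0.07 0 0"}}

```text
clock: 18.05
ee_pos: [0.642, -0.0745, 0.0198]
orientation: [-2.011, 2.414, -0.0]
wrist_force: [0.5, -0.1, -0.4]
gripper_width: -0.0001
gripper_force: 0.0
```

>>> {"name": "jog_arm", "arguments": {"steps": "-0.2 0.03 0 0;-0.4 0.07 0 0;-0.4 0.07 0 0"}}

```text
clock: 18.42
ee_pos: [0.6379, -0.0739, 0.0198]
orientation: [2.011, -2.414, 0.0]
wrist_force: [0.6, -0.3, 0.6]
gripper_width: 0.0001
gripper_force: 0.0
```

```bash
python3 - <<'E'
from h import *
C=np.array([.637,.019]);s=robot.get_state();p=s['ee_pos'][:2];r=p-C
for th in np.arange(0,1.34,.05):
    c,S=np.cos(th),np.sin(th);q=np.array([c*r[0]+S*r[1],-S*r[0]+c*r[1]]);print(round(th,2),((q-r)*100).round(2))
E
```

```text
0.0 [0. 0.]
0.05 [-0.46  0.01]
0.1 [-0.93  0.04]
0.15 [-1.39  0.09]
0.2 [-1.85  0.17]
0.25 [-2.3   0.27]
0.3 [-2.75  0.39]
0.35 [-3.19  0.53]
0.4 [-3.62  0.7 ]
0.45 [-4.05  0.88]
0.5 [-4.46  1.09]
0.55 [-4.87  1.32]
0.6 [-5.26  1.57]
0.65 [-5.64  1.84]
0.7 [-6.    2.12]
0.75 [-6.35  2.43]
0.8 [-6.69  2.75]
0.85 [-7.01  3.09]
0.9 [-7.31  3.44]
0.95 [-7.59  3.81]
1.0 [-7.86  4.19]
1.05 [-8.1   4.58]
1.1 [-8.33  4.99]
1.15 [-8.53  5.41]
1.2 [-8.71  5.83]
1.25 [-8.88  6.27]
1.3 [-9.02  6.71]
```

>>> {"name": "jog_arm", "arguments": {"steps": "-0.2 0 0 -0.02;-0.4 0 0 -0.04;-0.5 0.01 0 -0.05;-0.5 0.01 0 -0.05"}}

```text
clock: 18.92
ee_pos: [0.6331, -0.0739, 0.0198]
orientation: [-1.95, 2.463, -0.001]
wrist_force: [3.6, -1.1, -1.2]
gripper_width: -0.0
gripper_force: 1.8
```

>>> {"name": "jog_arm", "arguments": {"steps": "-0.46 0.03 0 -0.05;-0.92 0.08 0 -0.1;-1.38 0.16 0 -0.15;-1.83 0.26 0 -0.2;-2.28 0.38 0 -0.25;-2.72 0.52 0 -0.3;-3.15 0.69 0 -0.35;-3.57 0.87 0 -0.4;-3.98 1.08 0 -0.45;-3.98 1.08 0 -0.45"}}

```text
clock: 20.18
ee_pos: [0.5931, -0.0628, 0.0198]
orientation: [1.352, -2.835, -0.0]
wrist_force: [0.6, -0.3, 0.3]
gripper_width: 0.0003
gripper_force: 0.1
```

```bash
python3 - <<'E'
from h import *
s=robot.get_state();print(s['clock'],s['ee_pos'],s['wrist_force'])
f=grab('wrist');save(f,'w6.png',s=1.5)
E
```

```text
20.175 [ 0.59306784 -0.06279213  0.01983587] [ 0.57481628 -0.32565828  0.27954209]
```

View pics/w6.png

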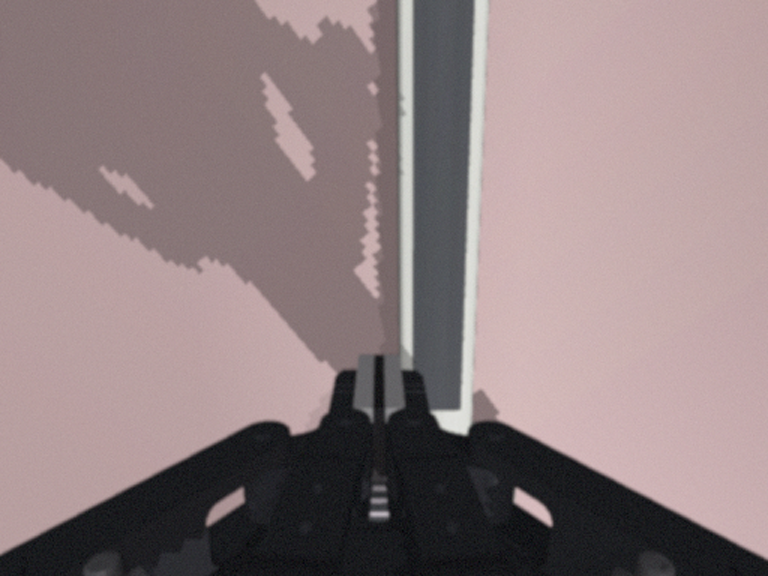

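>>> {"name": "jog_arm", "arguments": {"steps": "-0.12 0.07 0 -0.015;-0.24 0.14 0 -0.03;-0.24 0.14 0 -0.03"}}

```text
clock: 20.6
ee_pos: [0.591, -0.0619, 0.0198]
orientation: [-1.308, 2.856, -0.001]
wrist_force: [3.6, -2.7, -1.0]
gripper_width: 0.0001
gripper_force: 2.1
```

>>> {"name": "jog_arm", "arguments": {"steps": "-0.12 0.07 0 -0.015;-0.24 0.15 0 -0.03;-0.24 0.15 0 -0.03"}}

```text
clock: 20.98
ee_pos: [0.5885, -0.0603, 0.0198]
orientation: [1.266, -2.875, 0.001]
wrist_force: [2.2, -2.7, -0.7]
gripper_width: 0.0001
gripper_force: 2.1
```

>>> {"name": "jog_arm", "arguments": {"steps": "-0.12 0.08 0 -0.015;-0.24 0.16 0 -0.03;-0.24 0.16 0 -0.03"}}

```text
clock: 21.35
ee_pos: [0.586, -0.0587, 0.0198]
orientation: [1.222, -2.894, 0.0]
wrist_force: [2.7, -3.6, 1.3]
gripper_width: -0.0002
gripper_force: 2.1
```

>>> {"name": "jog_arm", "arguments": {"steps": "-0.11 0.08 0 -0.015;-0.23 0.16 0 -0.03;-0.23 0.16 0 -0.03"}}

```text
clock: 21.72
ee_pos: [0.5837, -0.057, 0.0197]
orientation: [1.179, -2.912, 0.0]
wrist_force: [2.0, -3.0, -0.3]
gripper_width: -0.0001
gripper_force: 2.1
```

>>> {"name": "jog_arm", "arguments": {"steps": "-0.11 0.08 0 -0.015;-0.22 0.17 0 -0.03;-0.22 0.17 0 -0.03"}}

```text
clock: 22.1
ee_pos: [0.5815, -0.0554, 0.0198]
orientation: [1.135, -2.929, 0.0]
wrist_force: [2.1, -3.5, 0.3]
gripper_width: -0.0001
gripper_force: 2.2
```

>>> {"name": "jog_arm", "arguments": {"steps": "-0.11 0.09 0 -0.015;-0.21 0.18 0 -0.03;-0.21 0.18 0 -0.03"}}

```text
clock: 22.48
ee_pos: [0.5793, -0.0537, 0.0198]
orientation: [1.09, -2.946, 0.001]
wrist_force: [2.4, -4.2, 0.4]
gripper_width: 0.0002
gripper_force: 2.3
```

>>> {"name": "jog_arm", "arguments": {"steps": "-0.09 0.08 0 -0.012;-0.18 0.16 0 -0.025;-0.18 0.16 0 -0.025"}}

```text
clock: 22.85
ee_pos: [0.5775, -0.0521, 0.0197]
orientation: [1.053, -2.959, 0.001]
wrist_force: [2.2, -4.9, 0.9]
gripper_width: -0.0005
gripper_force: 2.4
```

>>> {"name": "jog_arm", "arguments": {"steps": "-0.09 0.08 0 -0.012;-0.17 0.16 0 -0.025;-0.17 0.16 0 -0.025"}}

```text
clock: 23.22
ee_pos: [0.5758, -0.0505, 0.0197]
orientation: [1.016, -2.972, 0.001]
wrist_force: [1.9, -5.2, 0.1]
gripper_width: -0.0001
gripper_force: 2.5
```

>>> {"name": "jog_arm", "arguments": {"steps": "-0.08 0.08 0 -0.012;-0.17 0.17 0 -0.025;-0.17 0.17 0 -0.025"}}

```text
clock: 23.6
ee_pos: [0.574, -0.0489, 0.0197]
orientation: [0.979, -2.984, 0.001]
wrist_force: [1.1, -5.5, 1.8]
gripper_width: 0.0002
gripper_force: 2.5
```

>>> {"name": "jog_arm", "arguments": {"steps": "-0.08 0.08 0 -0.012;-0.16 0.17 0 -0.025;-0.16 0.17 0 -0.025"}}

```text
clock: 23.98
ee_pos: [0.5723, -0.0473, 0.0197]
orientation: [0.941, -2.996, 0.001]
wrist_force: [0.9, -5.7, 0.7]
gripper_width: 0.0
gripper_force: 2.6
```

>>> {"name": "jog_arm", "arguments": {"steps": "-0.08 0.09 0 -0.012;-0.16 0.18 0 -0.025;-0.16 0.18 0 -0.025"}}

```text
clock: 24.35
ee_pos: [0.5707, -0.0456, 0.0197]
orientation: [0.904, -3.008, 0.001]
wrist_force: [0.7, -5.2, 1.4]
gripper_width: 0.0001
gripper_force: 2.7
```

>>> {"name": "jog_arm", "arguments": {"steps": "-0.08 0.09 0 -0.012;-0.16 0.18 0 -0.025;-0.16 0.18 0 -0.025"}}

```text
clock: 24.72
ee_pos: [0.5693, -0.0439, 0.0197]
orientation: [0.866, -3.019, 0.002]
wrist_force: [2.0, -6.4, 0.0]
gripper_width: 0.0
gripper_force: 3.6
```

>>> {"name": "jog_arm", "arguments": {"steps": "-0.04 0.04 0 -0.006;-0.08 0.09 0 -0.012;-0.08 0.09 0 -0.012"}}

```text
clock: 25.1
ee_pos: [0.5686, -0.0432, 0.0198]
orientation: [0.848, -3.024, 0.002]
wrist_force: [2.8, -7.7, 0.0]
gripper_width: -0.0
gripper_force: 4.2
```

>>> {"name": "jog_arm", "arguments": {"steps": "-0.04 0.04 0 -0.006;-0.08 0.09 0 -0.012;-0.08 0.09 0 -0.012"}}

```text
clock: 25.48
ee_pos: [0.5679, -0.0423, 0.0198]
orientation: [0.83, -3.03, 0.002]
wrist_force: [4.3, -8.0, -0.0]
gripper_width: -0.0002
gripper_force: 4.4
```

```bash
cat > ang.py <<'E'
from h import *
def ang(f):
    g=f['pixels'].astype(float).mean(2);out=[]
    for v in range(10,230,5):
        row=g[v,262:345]; d=np.convolve(row,[1,1,0,-1,-1],'valid')  # both edges: dark recess / light rail
        # right rail: last dark->light of recess
        dark=np.where(row<110)[0]
        if len(dark)<20: continue
        i=dark[-1]; 
        lo,hi=row[i],row[i+1]; u=262+i+(110-lo)/(hi-lo)
        out.append(ray(f,u,v,.012)[:2])
    o=np.array(out);vx,vy,x,y=cv2.fitLine(o.astype(np.float32),cv2.DIST_HUBER,0,1e-4,1e-4).ravel()
    return np.arctan(vy/vx),len(o),(x,y)
if __name__=='__main__':
    f0=dict(np.load('pics/wrist.npz'));print(ang(f0))
    f=robot.grab_frame('wrist');np.savez('pics/wl.npz',**{k:np.asarray(v) for k,v in f.items()});print(ang(f));save(f,'w7.png',s=1.2)
E
python3 ang.py
```

```text
(np.float32(0.9072787), 44, (np.float32(0.53162205), np.float32(-0.09796242)))
(np.float32(0.5606519), 44, (np.float32(0.50182796), np.float32(-0.05293367)))
```

View pics/w7.png

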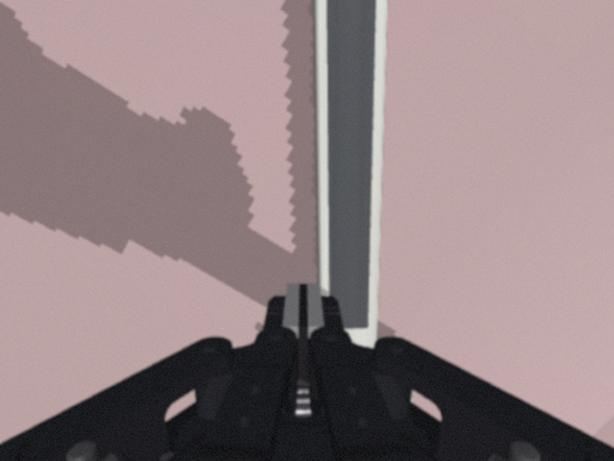

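>>> {"name": "jog_arm", "arguments": {"steps": "-0.04 0.05 0 -0.006;-0.07 0.09 0 -0.012;-0.07 0.09 0 -0.012"}}

```text
clock: 25.9
ee_pos: [0.5673, -0.0416, 0.0198]
orientation: [0.811, -3.035, 0.002]
wrist_force: [3.4, -10.0, -0.7]
gripper_width: 0.0002
gripper_force: 5.2
```

```bash
python3 ang.py
```

```text
(np.float32(0.9072787), 44, (np.float32(0.53162205), np.float32(-0.09796242)))
(np.float32(0.55239177), 44, (np.float32(0.49845356), np.float32(-0.053368073)))
```

>>> {"name": "jog_arm", "arguments": {"steps": "0.15 -0.26 0 0;0.3 -0.52 0 0;0.45 -0.78 0 0;0.45 -0.78 0 0"}}

```text
clock: 26.45
ee_pos: [0.5717, -0.0483, 0.0197]
orientation: [0.812, -3.035, -0.0]
wrist_force: [-1.0, 0.0, -0.2]
gripper_width: 0.0003
gripper_force: 0.0
```

```bash
sed -i "s/,save(f,'w7.png',s=1.2)//;s/;save(f,'w7.png',s=1.2)//;s/262:345/240:355/;s/u=262/u=240/" ang.py; python3 ang.py
```

```text
(np.float32(0.9072787), 44, (np.float32(0.53162205), np.float32(-0.09796242)))
(np.float32(0.5659956), 44, (np.float32(0.5041858), np.float32(-0.052361786)))
```

>>> {"name": "jog_arm", "arguments": {"steps": "0 0 5 0;0 0 10 0;0 0 15 0;4.5 4.1 16 0;9.5 8.6 16 0;9.5 8.6 16 0;9.5 8.6 16 0"}}

```text
clock: 27.38
ee_pos: [0.6663, 0.0377, 0.1793]
orientation: [0.813, -3.034, 0.0]
wrist_force: [-0.5, -0.6, 0.0]
gripper_width: -0.0003
gripper_force: 0.0
```

```bash
python3 - <<'E'
from h import *
f=grab('wrist');save(f,'w8.png',(170,50,350,185),4.4)
E
```

```text
(no output)
```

View pics/w8.png

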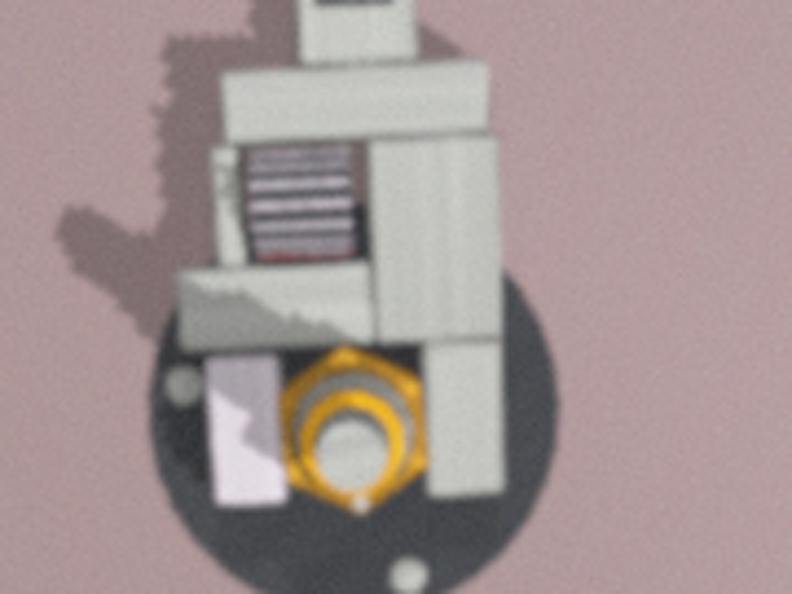

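```bash
python3 - <<'E'
from h import *
f=dict(np.load('pics/wrist.npz'))
c=lambda u,v,z:ray(f,170+(u+.5)/4.4-.5,50+(v+.5)/4.4-.5,z)
a=c(499,150,.014);b=c(504,490,.014);t=(b-a)[:2];th=np.arctan2(t[1],t[0]);n=np.array([np.sin(th),-np.cos(th),0])
print('wrench ang',th,'open',[(c(u,v,.014)-c(U,v,.014))@n for u,U,v in((280,424,375),(288,428,490))],'jaw w',(c(206,370,.014)-c(279,370,.014))@n)
rose=c(354,402,0);st=c(361,503,.024);d=(st-rose)[:2];print('rose',rose,'stripe',np.arctan2(d[1],d[0]),np.hypot(*d))
# all six corners now: left-top, top
org=(c(428,490,.014)-14e-3*np.r_[t/np.hypot(*t),0]+.015*n);print('origin',org)
E
```

```text
wrench ang 0.5671661862981201 open [np.float64(0.030615230066874888), np.float64(0.030476973564901817)] jaw w 0.015506048011884262
rose [0.63388193 0.01644109 0.        ] stripe 0.6111013255028125 0.01854101896181279
origin [0.63714466 0.01901629 0.014     ]
```

>>> {"name": "jog_arm", "arguments": {"steps": "-4.5 -4.1 0 0;-9.5 -8.6 0 0;-9.5 -8.6 -5 0;-9.5 -8.6 -10 0;-9.5 -8.6 -15 0;-9.5 -8.6 -16 0;-9.5 -8.6 -16 0;-9.65 -8.34 -16 0;-9.75 -8.17 -16 0;-9.75 -8.17 -16 0"}}

```text
clock: 28.68
ee_pos: [0.5694, -0.0438, 0.0205]
orientation: [-0.813, 3.034, -0.001]
wrist_force: [-0.3, -0.7, 0.2]
gripper_width: 0.0001
gripper_force: 0.0
```

>>> {"name": "jog_arm", "arguments": {"steps": "-0.05 0.09 0 0;-0.1 0.17 0 0;-0.1 0.17 0 0"}}

```text
clock: 29.05
ee_pos: [0.5685, -0.0428, 0.0199]
orientation: [-0.812, 3.034, -0.001]
wrist_force: [3.9, -4.0, 1.9]
gripper_width: -0.0
gripper_force: 2.4
```

>>> {"name": "jog_arm", "arguments": {"steps": "-0.03 0.05 0 0;-0.05 0.09 0 0;-0.05 0.09 0 0"}}

```text
clock: 29.42
ee_pos: [0.5681, -0.0422, 0.0199]
orientation: [-0.811, 3.034, -0.002]
wrist_force: [4.5, -6.7, 1.9]
gripper_width: -0.0001
gripper_force: 3.9
```

>>> {"name": "jog_arm", "arguments": {"steps": "-0.03 0.05 0 0;-0.05 0.09 0 0;-0.05 0.09 0 0"}}

```text
clock: 29.8
ee_pos: [0.5678, -0.0417, 0.0199]
orientation: [-0.811, 3.034, -0.003]
wrist_force: [4.4, -8.1, 0.5]
gripper_width: -0.0003
gripper_force: 5.0
```

```bash
python3 ang.py
```

```text
(np.float32(0.17950474), 7, (np.float32(0.634164), np.float32(0.05592465)))
(np.float32(0.55543154), 44, (np.float32(0.48943636), np.float32(-0.059580073)))
```

>>> {"name": "jog_arm", "arguments": {"steps": "0.1 -0.17 0 0;0.25 -0.43 0 0;0.5 -0.86 0 0;0.5 -0.86 5 0;0.5 -0.86 10 0;0.5 -0.86 15 0;5 4 18 0;10 8 18 0;10 8 18 0;10 8 18 0"}}

```text
clock: 31.1
ee_pos: [0.6671, 0.04, 0.1992]
orientation: [0.814, -3.034, -0.001]
wrist_force: [-0.3, -0.7, 0.3]
gripper_width: 0.0004
gripper_force: 0.0
```

```bash
python3 - <<'E'
from h import *
f0=dict(np.load('pics/wrist.npz'));f=robot.grab_frame('wrist')
# jaw edge check along a row through the jaws in wrench frame z=.014
C=np.array([.6371,.0190]);t=np.array([np.cos(.566),np.sin(.566)]);yh=np.array([-t[1],t[0]])
for g in(f0,f):
    im=cv2.GaussianBlur(g['pixels'],(3,3),0)
    for x in(-.012,.010):
        row=[im[int(round(v)),int(round(u))].astype(int) for u,v in(proj(g,np.append(C+x*t+y*yh,.014)) for y in np.arange(-.020,.021,.001))]
        print(x,[int(r.sum()//3) for r in row])
E
```

```text
-0.012 [170, 170, 165, 147, 117, 85, 65, 61, 67, 75, 82, 86, 91, 94, 95, 97, 99, 101, 104, 107, 108, 108, 107, 107, 108, 110, 113, 112, 107, 101, 92, 83, 75, 69, 96, 136, 171, 190, 198, 199, 198]
0.01 [226, 228, 226, 215, 193, 167, 149, 138, 119, 121, 136, 157, 176, 188, 194, 196, 197, 197, 196, 195, 195, 195, 196, 194, 191, 183, 170, 157, 146, 136, 125, 121, 114, 111, 124, 152, 178, 191, 194, 196, 196]
-0.012 [171, 172, 171, 159, 131, 95, 67, 59, 64, 72, 80, 86, 92, 98, 102, 101, 104, 106, 110, 112, 112, 111, 111, 111, 112, 112, 111, 109, 107, 102, 93, 83, 76, 86, 117, 158, 187, 199, 201, 201, 201]
0.01 [228, 228, 221, 202, 176, 154, 140, 129, 120, 119, 130, 148, 166, 181, 189, 194, 196, 199, 199, 200, 199, 199, 197, 193, 185, 173, 160, 151, 143, 135, 128, 123, 115, 106, 109, 132, 164, 186, 196, 198, 199]
```

```bash
python3 -c "
from cell import robot
print(robot.finish_job())"
```

```text
the job is handed in; nothing more can be done
None
```

The job is handed in, with no verdict shown. The worm closed the jaws to about 30 mm, and pushing the handle turned the nut about 0.83 rad clockwise. The push there rose from about 5 N to 10 N (about 6 N at the grip), so I took it as the stop. The wrench is on the nut at an opening of about 30.4 mm, and the arm is clear.

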